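# Seat a deep-well plate in the shaker's corner and clamp it

### The arm

A 6-joint arm with a two-finger parallel gripper is mounted at the origin on a cart in front of the work surface, level with it; the furniture and walls round the work are solid. World frame = base frame: x ahead of the robot, y to its left, z up, the work surface at z = 0. Lengths are in m, angles in rad, forces in N, time in s.
With the tool pointing down it reaches from about 0.35 to 0.775 m from the base axis. Payload 5.5 kg.
Tool frame: the origin (TCP) lies between the finger pads; the fingertips stand 22 mm ahead of it and the grasp point (between the pads) lies 3 mm ahead of it; z points along the fingers, y is the line along which they close (so a half turn about z gives the same grasp; the last joint's range is limited). The gripper opens to 85 mm and grips with 20 to 120 N. Pads are 22 mm wide; open, the fingers measure 114 mm over their backs; the gripper's body (76 mm by 85 mm) begins 54 mm behind the grasp point. The pads swing forward as they close: fully open they stand 13 mm farther back than shut.
Start: joints at [1.147, 0.313, 0.046, 1.304, 0, 1.431], TCP at [0.161, 0.552, 0.253] pointing down, gripper open.
Joint ranges: [-2.76, 2.76], [-0.86, 1.69], [-1.03, 1.26], [-2.2, 2.34], [-1.47, 1.5], [-3.14, 3.14]. Speed limits (rad/s): [2.57, 2.57, 3.14, 3.14, 3.14, 3.14].

### API

Orientations are given as a unit quaternion [w, x, y, z].
In Python, from workcell import env gives the robot as it stands.
- The arm moves only by the shell command python3 nudge.py 'ROWS' [OPENING] [FORCE]. ROWS is a JSON object whose key "offsets" holds a list of rows, 1 to 8 of them, each of 6 numbers: dx, dy, dz in fractions of the full range, 1 being 1 m, then a rotation vector rx, ry, rz in fractions of the full range, 1 being 120 degrees; each row is the pose to reach, as a shift and turn from the pose commanded when the command began, along the tool's axes at that moment; what a row does not reach only later rows make up. A row lasts 1/8 s, in which the tool goes at most 0.0625 m and 0.188 rad, less where a joint would pass 70% of its speed; a pose out of reach is approached as far as the arm can. OPENING is the finger opening in m, set as the command begins (- or left out keeps the last). The fingers move at their own pace and stop on an object; FORCE is the grip in N (left out, the last holds). Time passes only in rows, so rows that do not move let the fingers close. It prints the time, the measured TCP pose, the force, the opening and the grip force at its end. Input that does not fit is refused with a message, and nothing moves.
- env.get_state(): the state, without advancing time (a new reading comes with each control period).
- env.read_camera(name): name is "scene" or "top"; returns a dict with "image" (480x640x3 uint8, red, green, blue), "K" (3x3 intrinsics, pixels), "R" (3x3) and "t" (3): a world point X has camera coordinates R X + t. Camera axes: x right, y down, z forward; pixel columns grow to the right and rows downward; lengths in m; the calibration is good to about 2 mm. A picture is of the moment at which its call begins. There is no depth.
- env.hand_in(): hands the job in; it is judged then, once.
The state is a dict: "clock": time; "joint_pos": joint angles; "qvel": joint speeds; "tau": joint torques, N m; "tcp_pos": TCP position; "orientation": TCP orientation; "wrist_force": force on the tool from outside, world axes, zero at the start; "ft_torque": the same for the moment, N m; "finger_gap": finger opening in m; "grip_force": force on a finger pad.
Only numpy, scipy, OpenCV 4.12 (cv2) and the standard library are available. Lean on these libraries where they do the work, as an engineer would, in place of code of your own. Each camera call takes 0.05 s, during which the arm holds its last target. There are 200 camera calls.

### The job

The white deep-well plate has been set down loosely on the shaker's dark platform. Slide it, flat on the platform and without lifting or tipping it, square and flush into the corner between the two aluminium fences; only when it sits home, swing the red-knobbed clamp fully closed so that its jaw stands round the plate's free corner. Leave the plate home and clamped, and do not disturb the tip box, bottles and timer round about.

Things in the scene. Friction and masses are not known exactly. Their poses are not given: they have to be found in the camera images.
- shaker: Low white laboratory shaker, fixed, 334 mm wide, about 320 mm deep. Origin: centre of its housing's underside, on the worktop. x points away from its front panel (roughly away from the robot), y to its left, z up. Its dark flat platform, 270 (x) x 330 (y) mm, is centred over the origin, upper side at z = 72 mm. With the plate home its centre is at x = +72, y = +81 mm, its axes along the shaker's.
- fence_corner (a point): Where the inner faces of the two aluminium fences would meet, at platform height; shaker frame (115, 145, 72) mm, axes as the shaker's. The fences are 12 mm thick, 22 mm high: the far one runs along y from 8 to 134 mm right of this point, its face at x = 0 here; the left one along x from 8 to 180 mm nearer the robot, its face at y = 0 here.
- plate: White 96-well deep-well plate, rigid, loose: 85.5 (x) x 127.8 (y) x 44 mm high, 0.2 to 0.33 kg, sliding at 3 to 10 N; its lowest 12 mm is a skirt standing out 2.5 mm all round. Origin: centre of its underside. Starts on the platform, long side along the shaker's y within 0.3 rad, 50 to 85 mm nearer the robot and 15 to 45 mm further right than home.
- plate_corner (a point): The far left bottom corner of the plate's outline (+42.75, +63.9, 0 mm in the plate's frame); it meets fence_corner when the plate is home.
- clamp (a joint): Corner clamp: steel bell-crank turning about an upright stud on the platform. 0 rad = closed (end stop; its V jaw stands round the plate's near right corner with 1 mm play), positive = open, counter-clockwise from above, up to 2.25; starts at 1.9 to 2.15. Friction about 1.4 N at the knob; stays where it is left. A plate out of place stops it.
- clamp_pivot (a point): Axis of the clamp at platform height; shaker frame (94.5, -67.8, 72) mm. The stud is 24 mm across and 22 mm high.
- clamp_knob (a point): Middle of the clamp's upright red knob (diameter 19 mm, 20 to 58 mm above the platform; this point 40 mm above it). It rides 70 mm from the pivot: closed, toward the shaker's -x from the pivot; open at 1.57 rad, toward its -y. The lever below it reaches 14 mm above the platform.
- tip_box: teal pipette-tip box with a clear lid, 88 x 122 x 73 mm; a bystander to be left alone. Origin: centre of its underside.
- reagent_a: round white 100 ml bottle with a blue cap, 56 mm across, 100 mm tall; a bystander to be left alone. Origin: centre of its underside.
- reagent_b: round white 100 ml bottle with a blue cap, 56 mm across, 100 mm tall; a bystander to be left alone. Origin: centre of its underside.
- timer: small white countdown timer lying face up, 58 x 66 x 17 mm; a bystander to be left alone. Origin: centre of its underside.

How it is judged:
On the way, in this order (a step that is already met when the one before it is completed fails the run):
1. the plate sits square and flush in the fence corner (within about 2 mm of both fences and 0.022 rad) while the clamp is still open (beyond 1.0 rad) (x of plate_corner in the frame of fence_corner between -0.0022 and 0.0022 m and y of plate_corner in the frame of fence_corner between -0.0022 and 0.0022 m and z of plate_corner in the frame of fence_corner between -0.002 and 0.003 m and angle between the x axis of plate and the x axis of shaker, either way round below 0.022 rad and angle between plate's own z axis and vertical below 0.03 rad and value of joint clamp above 1 rad), for 0.2 s.
2. the clamp is closed (below 0.05 rad) with the plate home (x of plate_corner in the frame of fence_corner between -0.0022 and 0.0022 m and y of plate_corner in the frame of fence_corner between -0.0022 and 0.0022 m and z of plate_corner in the frame of fence_corner between -0.002 and 0.003 m and angle between the x axis of plate and the x axis of shaker, either way round below 0.022 rad and angle between plate's own z axis and vertical below 0.03 rad and value of joint clamp below 0.05 rad), for 0.2 s.
At the end, for the whole second after the job is handed in: The plate lies flat on the platform with its far left corner within 2.2 mm of the fence corner along both fences and within 0.022 rad of square, the clamp is closed to below 0.05 rad, and both are at rest (all of step 2 and linear speed of plate below 0.01 m/s and velocity of joint clamp between -0.05 and 0.05 rad/s); the robot touches nothing.
It fails at once if the plate is tipped by more than 0.15 rad (angle between plate's own z axis and vertical above 0.15 rad).
It fails at once if the plate is lifted more than 10 mm, or falls off the platform (z of plate in the frame of fence_corner above 0.01 m or z of plate in the frame of fence_corner below -0.01 m).
It fails at once if the tip box, a bottle or the timer is moved by more than 25 mm (distance of any of tip_box, reagent_a, reagent_b, timer from where it was at the start of the episode above 0.025 m).
It also fails if it takes over 72 s, if anything falls off the work surface, if the arm or the gripper's body presses on something with over 40 N, if the wrist force passes 120 N, or if a joint passes its speed limit or range.

## Working session

There is one attempt and no reset: what is moved stays moved. The work goes in short steps, Python scripts to look and compute and a shell command to move; the robot and the scene stay as the last step left them, time stands still between calls to the robot, and variables do not carry over. Pictures are saved under pics/ and viewed, at most 12 in all, crops included, and the job is handed in when it is done.

```bash
ls; mkdir -p pics; python3 - <<'E'
from workcell import env
import cv2,numpy as np
for n in("scene","top"):
    c=env.read_camera(n);cv2.imwrite(f"pics/{n}0.png",c["image"][:,:,::-1]);np.savez(f"pics/{n}0.npz",**c)
    print(n,c["K"].tolist(),(-c["R"].T@c["t"]).round(3),c["R"].round(3).tolist())
s=env.get_state();print(s["tcp_pos"],s["orientation"],s["finger_gap"],s["clock"])
E
```

```text
nudge.py
pics
workcell.py
scene [[546.3535488485848, 0.0, 324.04624902199123], [0.0, 546.3535488485848, 242.2142448502741], [0.0, 0.0, 1.0]] [-0.054 -0.84   0.534] [[0.831, -0.556, -0.026], [-0.238, -0.312, -0.92], [0.504, 0.77, -0.392]]
top [[469.1669330635801, 0.0, 317.3132862253543], [0.0, 469.1669330635801, 241.50808647621685], [0.0, 0.0, 1.0]] [0.415 0.042 1.286] [[-0.028, -1.0, 0.007], [-0.997, 0.028, -0.072], [0.072, -0.009, -0.997]]
[0.16085616 0.55160954 0.25247587] [-2.14655391e-04  1.41432000e-01  9.89947628e-01 -7.98065405e-04] 0.08558700874208001 0.1
```

View pics/top0.png

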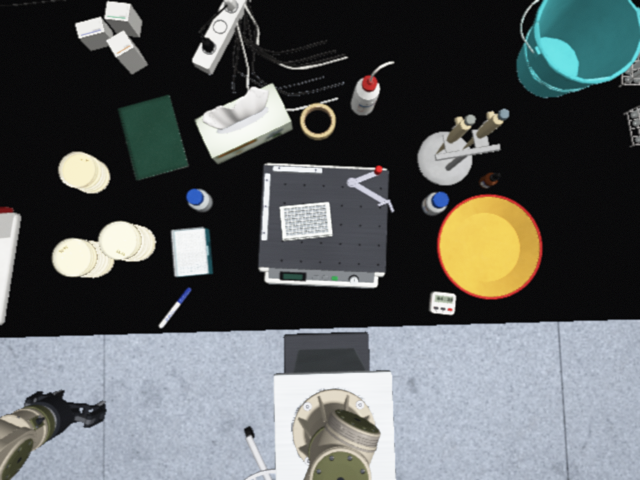

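View pics/scene0.png

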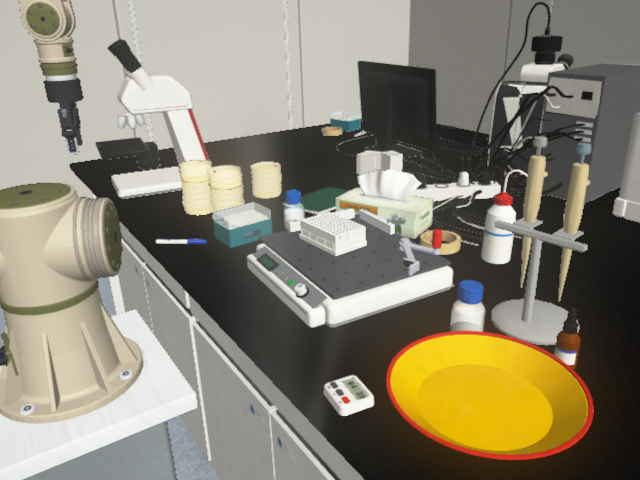

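Top view: shaker spans about (260–388, 163–288), plate centred about (306, 221), clamp knob about (379, 169), pivot about (352, 183), bottles at (199, 200) and (436, 203), tip box at (191, 251). Scene view: plate at (333, 232), knob at (437, 239). I'll enlarge the shaker in both views.

```bash
python3 - <<'E'
import cv2
a=cv2.imread("pics/top0.png")[155:275,245:405];cv2.imwrite("pics/topc.png",cv2.resize(a,None,fx=5,fy=5,interpolation=cv2.INTER_CUBIC))
a=cv2.imread("pics/scene0.png")[195:330,240:460];cv2.imwrite("pics/scenec.png",cv2.resize(a,None,fx=3.6,fy=3.6,interpolation=cv2.INTER_CUBIC))
E
```

```text
(no output)
```

View pics/topc.png

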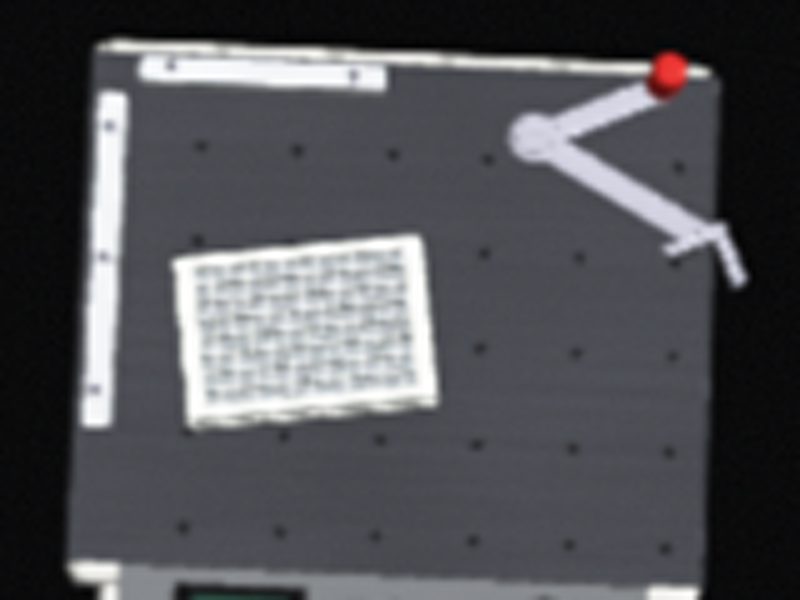

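View pics/scenec.png

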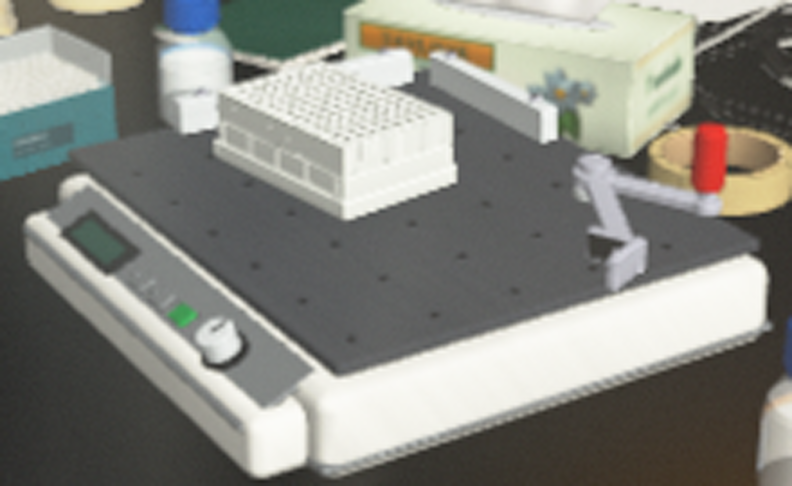

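```bash
cat > h.py <<'E'
import cv2,numpy as np
C={n:dict(np.load(f"pics/{n}0.npz")) for n in("top","scene")}
def ray(c,p):
    d=c["R"].T@np.linalg.solve(c["K"],[p[0],p[1],1.]);return -c["R"].T@c["t"],d
def plane(c,p,z):
    o,d=ray(c,p);return o+d*(z-o[2])/d[2]
def tri(p,q):
    a,u=ray(C["top"],p);b,v=ray(C["scene"],q)
    s=np.linalg.lstsq(np.c_[u,-v],b-a,rcond=None)[0];A=a+u*s[0];B=b+v*s[1]
    return (A+B)/2,np.linalg.norm(A-B)
def red(c):
    h=cv2.cvtColor(c["image"],cv2.COLOR_RGB2HSV);return (((h[...,0]<8)|(h[...,0]>172))&(h[...,1]>150)&(h[...,2]>90)).astype(np.uint8)
def blob(m,roi):
    x0,y0,x1,y1=roi;n,l,s,ce=cv2.connectedComponentsWithStats(np.ascontiguousarray(m[y0:y1,x0:x1]));i=1+np.argmax(s[1:,4]);return ce[i]+[x0,y0],s[i],(l==i).astype(np.uint8)
def rect(c,roi,thr,z):
    g=cv2.cvtColor(c["image"],cv2.COLOR_RGB2GRAY);_,_,m=blob((g>thr).astype(np.uint8),roi)
    m=cv2.morphologyEx(m,cv2.MORPH_CLOSE,np.ones((7,7)))
    k=max(cv2.findContours(m,0,2)[0],key=cv2.contourArea).reshape(-1,2)
    P=np.array([plane(c,p+np.array(roi[:2]),z)[:2] for p in k.astype(float)])
    r=cv2.minAreaRect((P*1000).astype(np.float32));return r,cv2.boxPoints(r)
E
python3 - <<'E'
from h import *
T=lambda x,y:(245+(x-2)/5,155+(y-2)/5)
S=lambda x,y:(240+(x-1.3)/3.6,195+(y-1.3)/3.6)
for n,a,b in [("plate FR",(421,237),(455,113)),("plate NR",(437,404),(344,150)),("plate FL",(174,260),(315,65)),("far fence R end near",(385,90),(540,105)),("far fence R far",(385,67),(556,97)),("plat NR",(702,587),(335,374)),("plat FR",(719,74),(758,243))]:
    p,e=tri(T(*a),S(*b));print(n,(p*1000).round(1),round(e*1000,1))
a=blob(red(C["top"]),(360,155,395,190));b=blob(red(C["scene"]),(420,220,450,260))
p,e=tri(a[0],b[0]);print("knob",a[0],b[0],(p*1000).round(1),e*1000)
c=C["top"]
for n,roi,z in[("far",(271,163,326,175),.094),("left",(255,170,272,245),.094),("plate",(275,198,336,243),.116)]:
    for thr in(140,180):
        r,b=rect(c,roi,thr,z);print(n,thr,np.round(r[0],1),np.round(r[1],1),round(r[2],2),b.round(1).tolist())
E
```

```text
plate FR [598.5  -1.3 117.1] 2.0
plate NR [514.9  -7.2 116.8] 3.9
plate FL [588.7 124.6 112.8] 2.9
far fence R end near [677.2  14.7  98.6] 0.5
far fence R far [688.9  14.1 101.2] 1.2
plat NR [ 417.7 -142.2   68. ] 1.6
plat FR [ 686.5 -161.2   69.6] 1.9
knob [378.30612245 169.02040816] [436.91875 238.05   ] [ 678.9 -128.6  112.2] 1.3341322265464115
far 140 [690.4  75.1] [139.1  28.7] 88.48 [[674.2000122070312, 6.0], [702.9000244140625, 5.199999809265137], [706.5999755859375, 144.3000030517578], [677.7999877929688, 145.0]]
far 180 [690.4  75.1] [139.1  28.7] 88.48 [[674.2000122070312, 6.0], [702.9000244140625, 5.199999809265137], [706.5999755859375, 144.3000030517578], [677.7999877929688, 145.0]]
left 140 [598.2 156.6] [ 23.5 181.4] 85.98 [[506.8999938964844, 151.1999969482422], [687.9000244140625, 138.5], [689.5, 161.89999389648438], [508.6000061035156, 174.6999969482422]]
left 180 [599.2 156.8] [ 20.7 178.3] 85.87 [[509.6000061035156, 152.89999389648438], [687.4000244140625, 140.10000610351562], [688.9000244140625, 160.8000030517578], [511.0, 173.60000610351562]]
plate 140 [548.3  54.9] [ 96.2 134.8] 3.93 [[495.70001220703125, 118.9000015258789], [504.8999938964844, -15.600000381469727], [600.7999877929688, -9.100000381469727], [591.5999755859375, 125.5]]
plate 180 [548.4  58.8] [ 92.7 125.1] 3.93 [[497.8999938964844, 118.0999984741211], [506.5, -6.800000190734863], [598.9000244140625, -0.4000000059604645], [590.2999877929688, 124.4000015258789]]
```

Triangulated heights (plate top ~116, knob ~112, platform ~70, fence ~99 mm) and sizes agree with the text. From these the shaker origin is ≈(563.5, 12) mm with yaw ≈−0.071. The plate is ≈(−84, −35) mm from home, rotated 0.14 rad relative to the shaker. The clamp is at ≈2.0 rad.

```bash
cat > go.py <<'E'
# usage: go.py xs ys z yaw_s   (shaker-frame mm, z world mm, tool-y angle vs shaker y) -> tool-axis deltas
import sys,numpy as np
from workcell import env
from scipy.spatial.transform import Rotation as R
O=np.array([.5635,.012]);A=-.071;M=np.array([[np.cos(A),-np.sin(A)],[np.sin(A),np.cos(A)]])
s=env.get_state();w,x,y,z=s["orientation"];Q=R.from_quat([x,y,z,w]);p=np.array(s["tcp_pos"])
print("now shaker",(M.T@(p[:2]-O)*1e3).round(1),"z",round(p[2]*1e3,1),"F",(M.T@s["wrist_force"][:2]).round(1),round(s["wrist_force"][2],1),"clk",round(s["clock"],2),"j",np.round(s["joint_pos"],2))
if len(sys.argv)>4:
    a=[float(v) for v in sys.argv[1:5]];t=np.r_[O+M@np.array(a[:2])/1e3,a[2]/1e3]
    ya=A+a[3];Y=np.array([-np.sin(ya),np.cos(ya),0]);Z=np.array([0,0,-1.]);G=R.from_matrix(np.c_[np.cross(Y,Z),Y,Z])
    print("world",t.round(3),"row",np.r_[Q.inv().apply(t-p),(Q.inv()*G).as_rotvec()].round(4).tolist())
E
python3 go.py -95 46 250 0
```

```text
now shaker [-439.9  509.7] z 252.5 F [-0.3 -0.5] 0.3 clk 0.1 j [ 1.15  0.31  0.05  1.3  -0.    1.43]
world [0.472 0.065 0.25 ] row [-0.4351, -0.3804, 0.003, -0.0016, -0.0004, -0.2128]
```

Careful with the scale: turns go in shares of 120 degrees. That gives: -0.213 rad is -0.1017.

```bash
python3 nudge.py '{"offsets": [[-0.435, -0.38, 0.003, 0, 0, -0.1017], [-0.435, -0.38, 0.003, 0, 0, -0.1017], [-0.435, -0.38, 0.003, 0, 0, -0.1017], [-0.435, -0.38, 0.003, 0, 0, -0.1017], [-0.435, -0.38, 0.003, 0, 0, -0.1017], [-0.435, -0.38, 0.003, 0, 0, -0.1017], [-0.435, -0.38, 0.003, 0, 0, -0.1017], [-0.435, -0.38, 0.003, 0, 0, -0.1017]]}' 0.085; python3 go.py -95 46 130 0
```

```text
clock: 1.1
tcp_pos: [0.4298, 0.1309, 0.2506]
orientation: [0.0, 0.035, 0.999, 0.0]
wrist_force: [0.8, -0.4, 0.4]
finger_gap: 0.0851
grip_force: 0.0
now shaker [-141.8  109.1] z 250.6 F [ 0.8 -0.4] 0.4 clk 1.1 j [ 0.12  0.07 -0.26  1.24  0.    0.19]
world [0.472 0.065 0.13 ] row [-0.0468, -0.0632, 0.1206, 0.0003, 0.0001, 0.0002]
```

```bash
python3 nudge.py '{"offsets": [[-0.047, -0.063, 0.02, 0, 0, 0], [-0.047, -0.063, 0.06, 0, 0, 0], [-0.047, -0.063, 0.12, 0, 0, 0], [-0.047, -0.063, 0.15, 0, 0, 0], [-0.047, -0.063, 0.15, 0, 0, 0]]}'; python3 go.py -95 46 90 0;python3 - <<'E'
from workcell import env
import cv2
a=env.read_camera("scene")["image"][180:330,240:460,::-1];cv2.imwrite("pics/s1.png",cv2.resize(a,None,fx=3.6,fy=3.6,interpolation=cv2.INTER_CUBIC))
E
```

```text
clock: 1.72
tcp_pos: [0.469, 0.0665, 0.0982]
orientation: [-0.003, 0.036, 0.999, 0.0]
wrist_force: [-0.4, 0.2, 0.3]
finger_gap: 0.0855
grip_force: 0.0
now shaker [-98.1  47.7] z 98.2 F [-0.4  0.1] 0.3 clk 1.73 j [-0.03  0.23 -0.46  0.88  0.    0.04]
world [0.472 0.065 0.09 ] row [-0.0032, -0.0017, 0.0082, -0.0002, -0.0065, -0.0001]
```

View pics/s1.png

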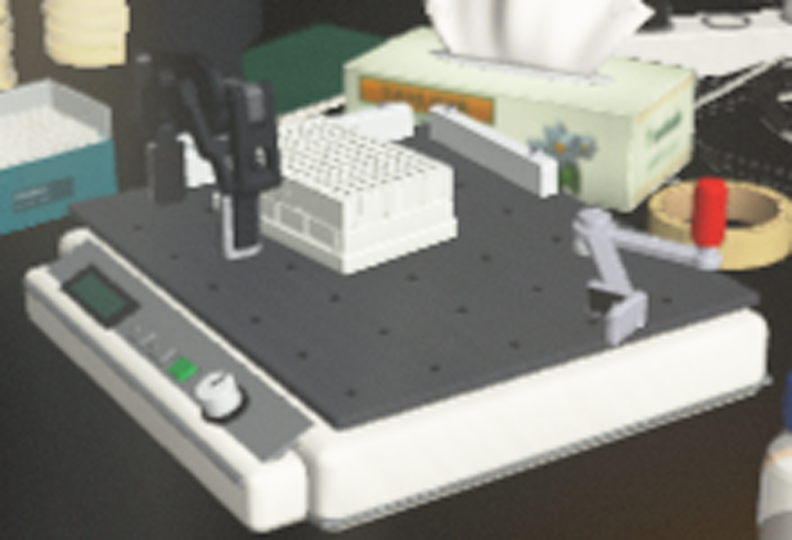

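The right finger tip (crop 240, 255) stands just above the platform, clear of the plate. I'll feel for the platform in small steps.

```bash
for i in 1 2; do python3 nudge.py '{"offsets": [[0, 0, 0.002, 0, 0, 0], [0, 0, 0.004, 0, 0, 0], [0, 0, 0.004, 0, 0, 0]]}' | egrep 'tcp|wrist'; done
```

```text
tcp_pos: [0.4722, 0.0667, 0.0975]
wrist_force: [-0.4, 0.1, 0.1]
tcp_pos: [0.4714, 0.0666, 0.0925]
wrist_force: [1.0, 0.7, 1.0]
```

```bash
for i in 1 2; do python3 nudge.py '{"offsets": [[0, 0, 0.002, 0, 0, 0], [0, 0, 0.003, 0, 0, 0], [0, 0, 0.003, 0, 0, 0]]}' | egrep 'tcp|wrist'; done
```

```text
tcp_pos: [0.4715, 0.0666, 0.0896]
wrist_force: [0.8, 0.5, 0.3]
tcp_pos: [0.4715, 0.0666, 0.0866]
wrist_force: [-0.0, -0.8, -0.9]
```

```bash
python3 nudge.py '{"offsets": [[-0.012, 0, 0.001, 0, 0, 0], [-0.024, 0, 0.001, 0, 0, 0], [-0.036, 0, 0.001, 0, 0, 0], [-0.048, 0, 0.001, 0, 0, 0], [-0.06, 0, 0.001, 0, 0, 0], [-0.072, 0, 0.001, 0, 0, 0], [-0.082, 0, 0.001, 0, 0, 0], [-0.09, 0, 0.001, 0, 0, 0]]}' | egrep 'tcp|wrist'; python3 go.py 18 47 85 0; python3 - <<'E'
from workcell import env
import cv2,numpy as np
c=env.read_camera("top");np.savez("pics/top1.npz",**c)
a=c["image"][155:275,245:405,::-1];cv2.imwrite("pics/t1.png",cv2.resize(a,None,fx=5,fy=5,interpolation=cv2.INTER_CUBIC))
E
```

```text
tcp_pos: [0.5621, 0.0602, 0.0856]
wrist_force: [-1.9, -0.4, -0.4]
now shaker [-4.8 47.9] z 85.6 F [-1.9 -0.5] -0.4 clk 4.28 j [-0.04  0.4  -0.26  0.91  0.    0.04]
world [0.585 0.058 0.085] row [-0.0228, -0.0009, 0.0006, 0.0, -0.0, 0.0001]
```

View pics/t1.png

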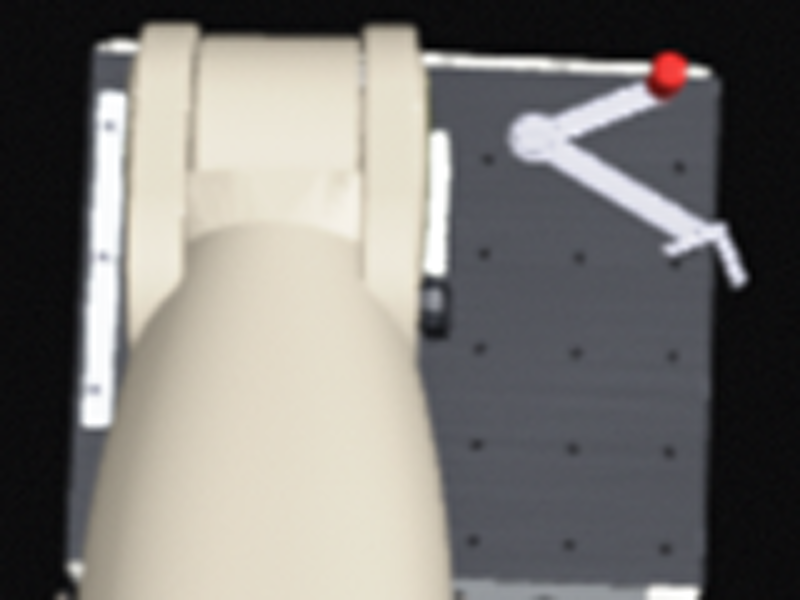

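The plate now sits square against the fingers (its right side at crop (440, 130–275)). I'll continue toward the far fence.

```bash
python3 nudge.py '{"offsets": [[-0.008, 0, 0, 0, 0, 0], [-0.014, 0, 0, 0, 0, 0], [-0.018, 0, 0, 0, 0, 0], [-0.018, 0, 0, 0, 0, 0]]}' | egrep 'tcp|wrist'; for i in 1 2 3 ; do python3 nudge.py '{"offsets": [[-0.001, 0, 0, 0, 0, 0], [-0.002, 0, 0, 0, 0, 0], [-0.002, 0, 0, 0, 0, 0]]}' | egrep 'wrist';python3 go.py; done
```

```text
tcp_pos: [0.5801, 0.0589, 0.0858]
wrist_force: [0.8, -0.2, 0.1]
wrist_force: [-3.6, 1.3, 2.9]
now shaker [14.1 48. ] z 85.8 F [-3.7  1. ] 2.9 clk 5.2 j [-0.04  0.43 -0.21  0.93  0.    0.03]
wrist_force: [-3.5, 0.0, 2.5]
now shaker [16.7 48. ] z 85.8 F [-3.5 -0.2] 2.5 clk 5.58 j [-0.04  0.44 -0.2   0.93  0.    0.03]
wrist_force: [-2.4, 0.5, 2.6]
now shaker [18.6 48. ] z 85.7 F [-2.4  0.4] 2.6 clk 5.95 j [-0.04  0.44 -0.2   0.94  0.    0.03]
```

```bash
for i in 1 2 3 ; do python3 nudge.py '{"offsets": [[-0.001, 0, 0, 0, 0, 0], [-0.0015, 0, 0, 0, 0, 0], [-0.0015, 0, 0, 0, 0, 0]]}' | egrep 'wrist';python3 go.py; done
```

```text
wrist_force: [-6.8, 0.3, 4.7]
now shaker [18.8 48. ] z 85.6 F [-6.8 -0.1] 4.7 clk 6.33 j [-0.04  0.44 -0.19  0.94  0.    0.03]
wrist_force: [-10.5, 0.0, 8.7]
now shaker [18.8 48. ] z 85.5 F [-10.5  -0.7] 8.7 clk 6.7 j [-0.04  0.44 -0.19  0.94  0.    0.03]
wrist_force: [-14.4, 0.9, 12.7]
now shaker [18.9 48. ] z 85.5 F [-14.5  -0.1] 12.7 clk 7.08 j [-0.04  0.44 -0.19  0.95 -0.    0.03]
```

Contact force rises steeply at x_s = 18.8 mm, so the plate is flush on the far fence. Next I back off, rise, and go round to the right side.

```bash
python3 nudge.py '{"offsets": [[0.01, 0, 0, 0, 0, 0], [0.03, 0, -0.005, 0, 0, 0], [0.03, 0, -0.06, 0, 0, 0], [0.03, 0, -0.1, 0, 0, 0], [0.03, 0, -0.1, 0, 0, 0]]}' 0.04| egrep 'wrist'; python3 go.py 72 -38 185 1.5708;python3 go.py 72 -38 185 -1.5708
```

```text
wrist_force: [0.1, -0.4, -0.6]
now shaker [-3.5 48.1] z 189.8 F [ 0.1 -0.4] -0.6 clk 7.7 j [-0.04  0.31 -0.11  1.14  0.    0.04]
world [ 0.633 -0.031  0.185] row [-0.0755, -0.0861, 0.0055, -0.0075, 0.0082, -1.5706]
now shaker [-3.5 48.1] z 189.8 F [ 0.1 -0.4] -0.6 clk 7.7 j [-0.04  0.31 -0.11  1.14  0.    0.04]
world [ 0.633 -0.031  0.185] row [-0.0755, -0.0861, 0.0055, 0.0082, 0.0075, 1.571]
```

In the tool's units: -1.571 rad is -0.7501.

```bash
python3 nudge.py '{"offsets": [[-0.075, -0.086, 0, 0, 0, -0.7501], [-0.075, -0.086, 0, 0, 0, -0.7501], [-0.075, -0.086, 0, 0, 0, -0.7501], [-0.075, -0.086, 0, 0, 0, -0.7501], [-0.075, -0.086, 0, 0, 0, -0.7501], [-0.075, -0.086, 0, 0, 0, -0.7501], [-0.075, -0.086, 0, 0, 0, -0.7501], [-0.075, -0.086, 0, 0, 0, -0.7501]]}'| egrep 'wrist|gap'; python3 go.py 72 -38 100 1.5708; python3 - <<'E'
from workcell import env
import cv2,numpy as np
for n in("top","scene"):
    c=env.read_camera(n);np.savez(f"pics/{n}2.npz",**c)
import h
a=np.load("pics/top2.npz")["image"][155:275,245:405,::-1];cv2.imwrite("pics/t2.png",cv2.resize(a,None,fx=5,fy=5,interpolation=cv2.INTER_CUBIC))
E
```

```text
wrist_force: [0.2, -0.5, 0.2]
finger_gap: 0.04
now shaker [ 68.3 -38.2] z 184.3 F [ 0.2 -0.4] 0.2 clk 8.7 j [-0.18  0.44  0.07  1.2   0.   -1.61]
world [ 0.633 -0.031  0.1  ] row [-0.0004, -0.0037, 0.0843, 0.0001, 0.0001, -0.0646]
```

View pics/t2.png

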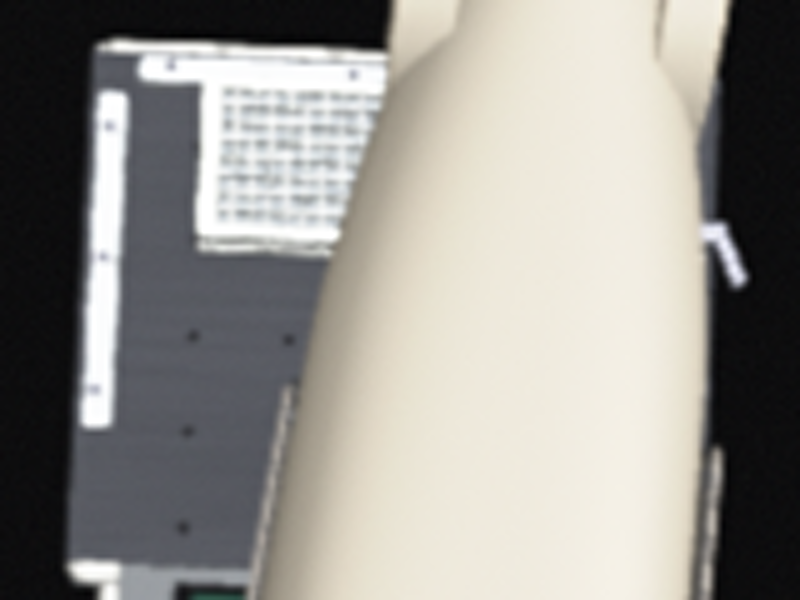

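The plate is parallel to and touching the far fence (crop 205–385, 85), about 37 mm from the left fence. I'll lower on its right side.

In the tool's units: -0.065 rad is -0.031.

```bash
python3 nudge.py '{"offsets": [[0, 0, 0.02, 0, 0, -0.031], [0, 0, 0.05, 0, 0, -0.031], [0, 0, 0.075, 0, 0, -0.031], [0, 0, 0.082, 0, 0, -0.031], [0, 0, 0.082, 0, 0, -0.031]]}'|grep wrist;for i in 1 2 3; do python3 nudge.py '{"offsets": [[0, 0, 0.002, 0, 0, 0], [0, 0, 0.003, 0, 0, 0], [0, 0, 0.003, 0, 0, 0]]}' | egrep 'tcp|wrist'; done; python3 go.py 72 0 90 1.5708
```

```text
wrist_force: [-0.0, 0.2, 0.1]
tcp_pos: [0.629, -0.0308, 0.1013]
wrist_force: [-0.1, -0.6, 0.4]
tcp_pos: [0.6285, -0.0307, 0.0975]
wrist_force: [-0.3, -0.1, 0.5]
tcp_pos: [0.6285, -0.0307, 0.0945]
wrist_force: [-0.2, 0.4, -0.5]
now shaker [ 67.9 -38. ] z 94.5 F [-0.3  0.4] -0.5 clk 10.55 j [-0.18  0.5  -0.07  1.    0.   -1.67]
world [0.635 0.007 0.09 ] row [-0.038, -0.0039, 0.0045, 0.0003, 0.0001, -0.0056]
```

```bash
python3 nudge.py '{"offsets": [[-0.008, 0, 0, 0, 0, 0], [-0.016, 0, 0, 0, 0, 0], [-0.024, 0, 0, 0, 0, 0], [-0.03, 0, 0, 0, 0, 0], [-0.036, 0, 0, 0, 0, 0], [-0.038, 0, 0, 0, 0, 0], [-0.038, 0, 0, 0, 0, 0]]}'|grep wrist;python3 go.py; for i in 1 2 3 ; do python3 nudge.py '{"offsets": [[-0.001, 0, 0, 0, 0, 0], [-0.002, 0, 0, 0, 0, 0], [-0.002, 0, 0, 0, 0, 0]]}' >/dev/null;python3 go.py; done
```

```text
wrist_force: [0.4, -0.9, 1.3]
now shaker [68.3  0.5] z 94.8 F [ 0.4 -0.8] 1.3 clk 11.43 j [-0.12  0.51 -0.06  1.    0.   -1.61]
now shaker [68.2  1.7] z 94.8 F [-1.1 -3.1] 0.0 clk 11.8 j [-0.11  0.51 -0.06  1.   -0.   -1.61]
now shaker [68.2  4. ] z 94.8 F [-0.6 -2.9] 0.9 clk 12.18 j [-0.11  0.51 -0.06  1.    0.   -1.6 ]
now shaker [68.3  6.1] z 94.8 F [-1.9 -3.2] 1.1 clk 12.55 j [-0.11  0.51 -0.06  1.    0.   -1.6 ]
```

```bash
for i in 1 2 3 4; do python3 nudge.py '{"offsets": [[-0.001, 0, 0, 0, 0, 0], [-0.0015, 0, 0, 0, 0, 0], [-0.0015, 0, 0, 0, 0, 0]]}' >/dev/null;python3 go.py; done
```

```text
now shaker [68.3  6.6] z 94.8 F [-0.4 -6.1] 2.1 clk 12.93 j [-0.1   0.51 -0.06  1.   -0.   -1.6 ]
now shaker [68.3  6.7] z 94.8 F [ -1.  -11.2] 2.6 clk 13.3 j [-0.1   0.51 -0.06  1.   -0.   -1.6 ]
now shaker [68.3  6.9] z 94.8 F [ -1.4 -14.5] 2.1 clk 13.68 j [-0.1   0.51 -0.06  1.   -0.01 -1.59]
now shaker [68.3  7. ] z 94.9 F [ -1.8 -18.7] 1.5 clk 14.05 j [-0.1   0.51 -0.06  1.   -0.01 -1.59]
```

The y push stops hard at 6.7 mm, so the plate is on the left fence. I back off, rise, move over the knob, and check.

```bash
python3 nudge.py '{"offsets": [[0.01, 0, 0, 0, 0, 0], [0.025, 0, 0, 0, 0, 0], [0.03, 0, -0.04, 0, 0, 0], [0.03, 0, -0.1, 0, 0, 0], [0.03, 0, -0.1, 0, 0, 0]]}' 0.055| egrep 'wrist'; python3 go.py 124.6 -132 190 2.0
```

```text
wrist_force: [0.6, -0.1, -0.4]
now shaker [ 71.4 -18.2] z 200.5 F [ 0.6 -0. ] -0.4 clk 14.68 j [-0.14  0.44  0.1   1.22  0.   -1.64]
world [ 0.678 -0.129  0.19 ] row [0.1136, -0.0537, 0.0111, -0.0104, -0.0019, -0.4346]
```

In the tool's units: -0.43 rad is -0.2053.

```bash
python3 nudge.py '{"offsets": [[0.112, -0.05, 0, 0, 0, -0.2053], [0.112, -0.05, 0, 0, 0, -0.2053], [0.112, -0.05, 0, 0, 0, -0.2053], [0.112, -0.05, 0, 0, 0, -0.2053], [0.112, -0.05, 0, 0, 0, -0.2053]]}'| egrep 'wrist'; python3 go.py 124.6 -132 115 2.0;  python3 - <<'E'
from workcell import env
import cv2,numpy as np
for n in("top","scene"):
    c=env.read_camera(n);np.savez(f"pics/{n}3.npz",**c)
a=np.load("pics/top3.npz")["image"][155:235,245:345,::-1];a=cv2.resize(a,(500,400),interpolation=cv2.INTER_CUBIC)
b=np.load("pics/scene3.npz")["image"][195:295,280:460,::-1];b=cv2.resize(b,(792,440),interpolation=cv2.INTER_CUBIC)
cv2.imwrite("pics/t3.png",a);cv2.imwrite("pics/s3.png",b)
E
```

```text
wrist_force: [-0.5, -0.3, 0.3]
now shaker [ 117.1 -129.6] z 194.1 F [-0.4 -0.3] 0.3 clk 15.3 j [-0.3   0.55  0.26  1.28  0.   -2.23]
world [ 0.678 -0.129  0.115] row [0.0054, -0.0059, 0.0791, 0.0006, 0.001, -0.0049]
```

View pics/t3.png

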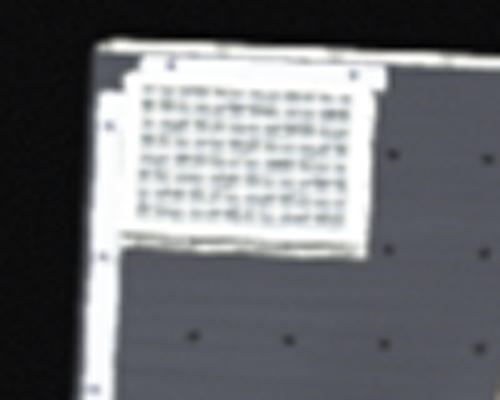

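View pics/s3.png

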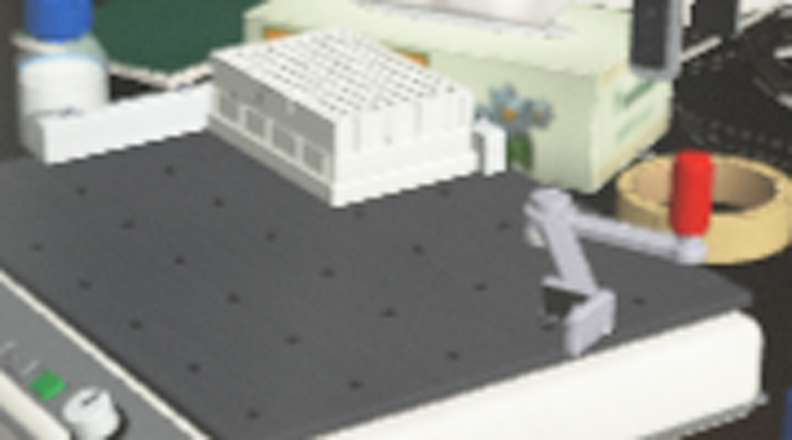

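The plate sits square against both fences: its near edge runs (118, 247)–(366, 257), parallel to the far fence and on the same line as when it was pressed flush. I'll descend over the knob.

```bash
python3 nudge.py '{"offsets": [[0.005, -0.004, 0.02, 0, 0, 0], [0.005, -0.004, 0.05, 0, 0, 0], [0.005, -0.004, 0.075, 0, 0, 0], [0.005, -0.004, 0.076, 0, 0, 0], [0.005, -0.004, 0.076, 0, 0, 0]]}'| egrep 'wrist|gap'; python3 go.py 124.6 -132 117 2.0;  python3 - <<'E'
from workcell import env
import cv2,numpy as np
b=env.read_camera("scene")["image"][165:285,380:500,::-1];b=cv2.resize(b,(600,600),interpolation=cv2.INTER_CUBIC)
cv2.imwrite("pics/s4.png",b)
E
```

```text
wrist_force: [-0.5, 0.5, 0.4]
finger_gap: 0.0552
now shaker [ 123.4 -133.1] z 118.8 F [-0.5  0.5] 0.4 clk 16.02 j [-0.31  0.6   0.15  1.13  0.   -2.23]
world [ 0.678 -0.129  0.117] row [-0.0005, -0.0015, 0.0018, -0.0001, -0.0, -0.0046]
```

View pics/s4.png

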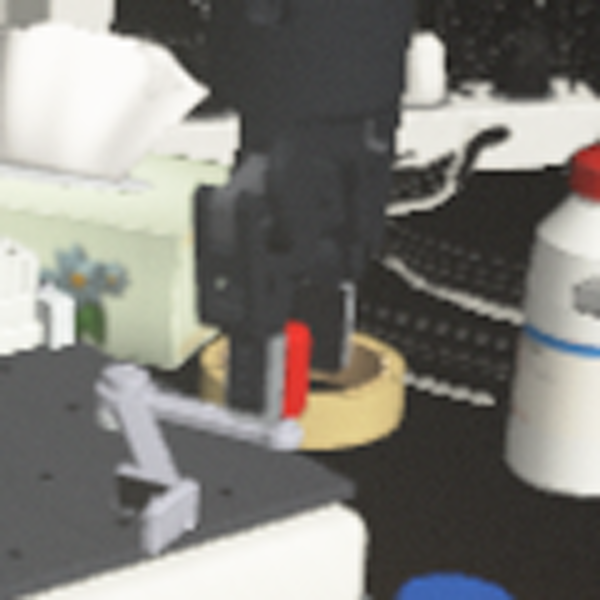

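The red knob (crop 297, 370) stands between the fingers, clear of the lever. I close with 20 N.

```bash
python3 nudge.py '{"offsets": [[0, 0, 0, 0, 0, 0], [0, 0, 0, 0, 0, 0], [0, 0, 0, 0, 0, 0], [0, 0, 0, 0, 0, 0], [0, 0, 0, 0, 0, 0]]}' 0.01 20; python3 go.py 124.6 -132 117 2.0
```

```text
clock: 16.7
tcp_pos: [0.6775, -0.1298, 0.1198]
orientation: [-0.0, 0.82, -0.572, 0.001]
wrist_force: [-0.2, 0.5, 4.9]
finger_gap: 0.0184
grip_force: 20.3
now shaker [ 123.8 -133.4] z 119.8 F [-0.2  0.5] 4.9 clk 16.7 j [-0.31  0.59  0.15  1.13  0.   -2.23]
world [ 0.678 -0.129  0.117] row [-0.0009, -0.0013, 0.0028, -0.0015, -0.001, -0.0049]
```

```bash
python3 nudge.py '{"offsets": [[0, 0, 0, 0, 0, 0], [0, 0, -0.005, 0, 0, 0], [0, 0, -0.005, 0, 0, 0]]}' 0.03 20 >/dev/null; python3 nudge.py '{"offsets": [[0, 0, 0, 0, 0, 0], [0, 0, 0, 0, 0, 0], [0, 0, 0, 0, 0, 0], [0, 0, 0, 0, 0, 0]]}' 0.01 20; python3 go.py 124.6 -132 117 2.0
```

```text
clock: 17.58
tcp_pos: [0.677, -0.1296, 0.1238]
orientation: [-0.0, 0.82, -0.572, 0.0]
wrist_force: [-0.0, -0.0, 0.9]
finger_gap: 0.0181
grip_force: 19.8
now shaker [ 123.2 -133.2] z 123.8 F [-0. -0.] 0.9 clk 17.57 j [-0.31  0.59  0.16  1.14  0.   -2.23]
world [ 0.678 -0.129  0.117] row [-0.0006, -0.0018, 0.0068, -0.0002, -0.0, -0.0048]
```

In the tool's units: 1.2 rad is 0.573.

```bash
python3 nudge.py '{"offsets": [[-0.0008, 0.0105, 0, 0, 0, 0.0716], [-0.0031, 0.0207, 0, 0, 0, 0.1432], [-0.007, 0.0304, 0, 0, 0, 0.2149], [-0.0122, 0.0395, 0, 0, 0, 0.2865], [-0.0188, 0.0477, 0, 0, 0, 0.3581], [-0.0265, 0.0548, 0, 0, 0, 0.4297], [-0.0352, 0.0607, 0, 0, 0, 0.5013], [-0.0446, 0.0652, 0, 0, 0, 0.573]]}'; python3 go.py 44.5 -116 124 0.784
```

```text
clock: 18.58
tcp_pos: [0.5996, -0.1099, 0.1237]
orientation: [-0.0, -0.352, 0.936, 0.0]
wrist_force: [0.2, 2.3, 0.0]
finger_gap: 0.018
grip_force: 19.9
now shaker [  44.7 -119. ] z 123.7 F [0.1 2.3] 0.0 clk 18.57 j [-0.31  0.44 -0.08  1.04  0.   -1.03]
world [ 0.6   -0.107  0.124] row [-0.002, 0.0023, -0.0003, 0.0008, -0.0001, 0.0068]
```

In the tool's units: 0.68 rad is 0.3247.

```bash
python3 nudge.py '{"offsets": [[-0.0008, 0.0105, 0, 0, 0, 0.0716], [-0.0031, 0.0207, 0, 0, 0, 0.1432], [-0.007, 0.0304, 0, 0, 0, 0.2149], [-0.0122, 0.0395, 0, 0, 0, 0.2865], [-0.0156, 0.044, 0, 0, 0, 0.3247], [-0.0156, 0.044, 0, 0, 0, 0.3247]]}'|grep wrist; for i in 1 2; do python3 go.py 24.5 -68 124 0; python3 nudge.py '{"offsets": [[0, 0.0015, 0, 0, 0, 0.0095], [-0.0001, 0.0028, 0, 0, 0, 0.0191], [-0.0001, 0.0028, 0, 0, 0, 0.0191]]}'|grep wrist;done; python3 go.py 24.5 -68 124 0
```

```text
wrist_force: [-5.2, 2.9, 5.4]
now shaker [ 23.4 -76.5] z 123.7 F [-5.4  2.6] 5.4 clk 19.32 j [-0.25  0.4  -0.15  1.02  0.   -0.3 ]
world [ 0.583 -0.058  0.124] row [-0.0021, 0.0083, -0.0003, 0.0014, -0.0024, 0.1173]
wrist_force: [-4.9, 2.6, 5.1]
now shaker [ 23.2 -74.2] z 123.6 F [-5.1  2.2] 5.1 clk 19.7 j [-0.25  0.4  -0.15  1.02  0.   -0.25]
world [ 0.583 -0.058  0.124] row [-0.0018, 0.0061, -0.0004, 0.0011, -0.0028, 0.0775]
wrist_force: [-5.4, 2.6, 4.1]
now shaker [ 23.  -71.4] z 123.7 F [-5.5  2.2] 4.1 clk 20.07 j [-0.24  0.4  -0.15  1.02  0.   -0.21]
world [ 0.583 -0.058  0.124] row [-0.0016, 0.0033, -0.0003, 0.0012, -0.0029, 0.0375]
```

In the tool's units: 0.02 rad is 0.0095.

```bash
for i in 1 2 3 4; do python3 nudge.py '{"offsets": [[0.0003, 0.001, 0, 0, 0, 0.0057], [0.0003, 0.0018, 0, 0, 0, 0.0095], [0.0003, 0.0018, 0, 0, 0, 0.0095]]}'>/dev/null; python3 go.py;done
```

```text
now shaker [ 22.9 -69.8] z 123.7 F [-4.8  1.6] 4.1 clk 20.45 j [-0.24  0.4  -0.15  1.02  0.   -0.19]
now shaker [ 22.9 -68.3] z 123.7 F [-6.7  0.3] 4.7 clk 20.82 j [-0.24  0.4  -0.15  1.02 -0.   -0.16]
now shaker [ 23.  -67.6] z 123.7 F [-5.5 -2.9] 3.4 clk 21.2 j [-0.23  0.4  -0.15  1.02 -0.   -0.14]
now shaker [ 23.2 -67.2] z 123.7 F [-4.2 -8.3] 3.1 clk 21.57 j [-0.23  0.4  -0.15  1.02 -0.   -0.11]
```

The resistance rises at y_s ≈ −67.5, which is the end stop at 0 rad. I press a bit more, release, rise, and check.

```bash
python3 nudge.py '{"offsets": [[0, 0.001, 0, 0, 0, 0], [0, 0.001, 0, 0, 0, 0]]}'>/dev/null; python3 go.py; python3 nudge.py '{"offsets": [[0, -0.0015, 0, 0, 0, 0], [0, -0.0025, 0, 0, 0, 0], [0, -0.0025, 0, 0, 0, 0], [0, -0.0025, 0, 0, 0, 0]]}' 0.04|grep wrist; python3 nudge.py '{"offsets": [[0, 0, -0.02, 0, 0, 0], [0, 0, -0.06, 0, 0, 0], [0, 0, -0.11, 0, 0, 0], [0, 0, -0.11, 0, 0, 0], [0.1, -0.2, -0.15, 0, 0, 0], [0.1, -0.2, -0.15, 0, 0, 0], [0.1, -0.2, -0.15, 0, 0, 0], [0.1, -0.2, -0.15, 0, 0, 0]]}'|egrep 'tcp|wrist'; python3 - <<'E'
from workcell import env
import cv2,numpy as np
n=env.read_camera("top");np.savez("pics/top5.npz",**n)
a=n["image"][155:235,245:365,::-1];a=cv2.resize(a,(600,400),interpolation=cv2.INTER_CUBIC);cv2.imwrite("pics/t5.png",a)
import h
p,_,_=h.blob(h.red(n),(300,160,390,240));print(p,h.plane(n,p,.112)*1e3)
E
python3 go.py
```

```text
now shaker [ 23.2 -67.1] z 123.7 F [ -4.1 -11. ] 2.3 clk 21.82 j [-0.23  0.4  -0.15  1.02 -0.01 -0.11]
wrist_force: [-0.2, 0.2, 0.7]
tcp_pos: [0.458, -0.2444, 0.2734]
wrist_force: [1.7, -0.6, 0.5]
[351.6        207.26666667] [583.4620553  -58.00032427 112.        ]
now shaker [ -88.1 -266.4] z 274.1 F [-0.6 -2.5] 1.0 clk 23.38 j [-0.65  0.2  -0.05  1.32 -0.   -0.53]
```

View pics/t5.png

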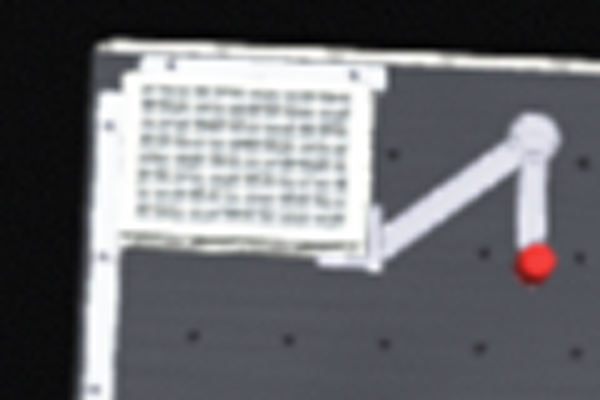

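The jaw stands round the plate's near right corner (375, 262). The knob measures (583.5, −58.0) mm against a predicted (583, −58) when closed, and the plate is square in the corner. I'll hand in.

```bash
python3 nudge.py '{"offsets": [[0, 0, 0, 0, 0, 0], [0, 0, 0, 0, 0, 0], [0, 0, 0, 0, 0, 0]]}'|grep wrist; python3 -c "
from workcell import env;print(env.hand_in())"
```

```text
wrist_force: [0.2, 0.0, 0.3]
the job is handed in; nothing more can be done
None
```

The plate is square and flush against both fences, the clamp is at its closed stop with the jaw round the plate's free corner, and the job was handed in at about 24 s; no verdict came back.

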